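Pin and bolt the cover of a seed mill

TASK

The steel cover of the small cream seed mill hangs on one bolt and has swung out of line. Push the red-handled drift pin fully home through the cover's red-ringed hole into the mill, so that the pin, not the gripper, draws the cover into line; then drop the black-knobbed bolt fully home in the other, plain hole. Leave both standing there.

Things in the scene. Friction and masses are not known exactly. Their poses are not given: they have to be found in the camera images.
- drift_pin: Red-handled steel drift pin upright in a pale wooden block (75 mm high; 3 holes in a row, 85 mm apart; hole varies; blue tool not needed). Origin: axis, underside of its 44 mm wide collar, which rests on the block; z up; x starts along the row. Shank 62 mm below origin: 26 mm wide, last 36 mm tapering to a 6 mm tip. Handle 24 mm wide, 5 to 65 mm above origin (grip at 42). 0.28 kg.
- knob_bolt: Steel bolt with a black fluted round knob, upright in another hole of the same block. Origin: on its axis at the underside of its 40 mm wide collar, which rests on the block; z up; x starts along the row. Shank 52 mm below origin: 18 mm wide, last 22 mm tapering to a 6 mm tip. Knob 36 mm wide, 24 to 60 mm above origin (grip at 42). 0.16 kg.
- mill: Cream mill, fixed, 70 mm high, 160 x 230 mm, middle at x 50, y 85; motor at +x. Origin: on the table under the fitted bolt the cover turns on; z up. Through holes: pin hole 30 mm wide at x 0, y 170; bolt hole 24 mm wide at x 100, y 85. Steel cover on top, 10 mm thick, same holes, the pin's ringed red. Seated pin or bolt: collar on the cover, origin 80 mm above the table.
- cover (a joint): Cover's angle (rad) about the fitted bolt (mill's origin): 0 = its holes over the housing's, positive anticlockwise from above. Starts at 0.055 to 0.075: pin holes 9 to 13 mm apart. Turns stiffly (2 to 3 N at the pin hole) and stays put. Dip the pin's tip 7 mm into the cover's hole, nearer the housing hole's side, move it sideways over the housing's hole, then push down.

How it is judged:
By the outcome, as a careful person would: the job done as asked, in the order asked, and still so for the second after the job is handed in, with the robot touching nothing.
It also fails if it takes over 61 s, if anything falls off the work surface, if the arm or the gripper's body presses on something with over 40 N, if the wrist force passes 120 N, or if a joint passes its speed limit or range.

ROBOT

A 6-joint arm with a two-finger parallel gripper is mounted at the origin on the work surface. World frame = base frame: x ahead of the robot, y to its left, z up, the work surface at z = 0. Lengths are in m, angles in rad, forces in N, time in s.
With the tool pointing down it reaches from about 0.35 to 1 m from the base axis. Payload 7.1 kg.
Tool frame: the origin (TCP) lies at the very end of the fingers, on their centre line; the grasp point (between the pads) lies 19 mm behind it (manip.hold_point_z is the distance from the TCP to the grasp point, in m); z points along the fingers, y is the line along which they close (so a half turn about z gives the same grasp; the last joint's range is limited). The gripper opens to 85 mm and grips with 20 to 120 N. Pads are 22 mm wide; open, the fingers measure 114 mm over their backs; the gripper's body (76 mm by 85 mm) begins 54 mm behind the grasp point. The pads swing forward as they close: fully open they stand 13 mm farther back than shut.
Start: joints at [-1.337, 0.423, 1.63, -0, 1.089, -0.019], TCP at [0.156, -0.605, 0.231] pointing down, gripper open.
Joint ranges: [-3, 3], [-0.9, 2.11], [0.09, 2.58], [-1.31, 4.45], [0.11, 2.69], [-2.54, 2.54]. Speed limits (rad/s): [2.39, 2.39, 3.01, 3.14, 3.14, 3.14].

INTERFACE

Orientations are given as a 3x3 rotation matrix whose columns are the frame's x, y, z axes.
In Python, from plant import monitor, eyes, manip gives the robot as it stands.
- The arm moves only by the tool step_arm, never from a script. Its argument "plan" is a list that holds one entry, the list of rows, each a list of 5 numbers: the shift along the tool's x, y, z in m, then the turn about the tool's z in rad, then the finger opening in m, from 0 to 0.0854. A call has 1 to 10 rows; each row shifts and turns the commanded pose from where the row before left it, along the tool's axes as they then stand; what a row does not reach is not made up. A row lasts 1/12 s, in which the tool goes at most 41.7 mm and 7.16 degrees, less where a joint would pass 70% of its speed; a pose out of reach is approached as far as the arm can. A call with a gripper value outside its range is refused whole. The fingers move at their own pace and stop on an object; the grip force is fixed at half the most. Time passes only in rows, so rows that do not move let the fingers close. It gives the time, the measured TCP pose, the force, the opening and the grip force at its end, in the units of the state.
- monitor.observe(): the state, without advancing time (a new reading comes with each control period).
- eyes.camera(name): name is "scene" or "top" or "wrist"; returns (picture, depth): 384x512x3 uint8, blue, green, red; 384x512 float32, m along the optical axis (not along the pixel's ray), 0 where there is no reading.
- eyes.get_calibration(name): a dict with "mtx" (3x3 intrinsics, pixels), "world_from_camera" (4x4, takes a point from camera to world coordinates); the wrist camera has in their place "mount" (4x4, takes a point from camera to tool coordinates, whose origin is the TCP and whose axes are the flange's). Camera axes: x right, y down, z forward; pixel columns grow to the right and rows downward; lengths in m; the calibration is good to about 2 mm. A picture is of the moment at which its call begins: read the wrist's pose just before it. get_calibration takes no time and is no camera call.
- manip.sign_off(): hands the job in; it is judged then, once.
Trained networks look in the newest picture that a camera, given by its name, has taken for a name from the list of things; names that differ only in an ending like _2 or _b are one class to them, and where a whole thing is asked for, a point or a joint stands for the part that bears it (a point fixed in the world has none). Each returns a list of dicts, best first, with "confidence" (0 to 1); they miss things now and then, are a little off and sometimes report something else, mostly with a low value. They report only what shows in the picture. A call takes as long as a camera call.
- eyes.search_frame(camera, query): "at" ([x, y, z] in m, in the coordinates of the camera as it stood for that picture, good to about 4 mm: the middle of the surface that is visible of it).
- eyes.cut_out(camera, query): "mask" (384x512 bool, what is visible of it).
- eyes.spot_point(camera, query): "at" ([x, y, z] in m, in the coordinates of the camera as it stood for that picture, good to about 4 mm: a listed point, or the origin of a listed thing).
The state is a dict: "clock": time; "joints": joint angles; "qd": joint speeds; "joint_torque": joint torques, N m; "eef_pos": TCP position; "ee_rot": TCP orientation; "force": force on the tool from outside, world axes, zero at the start; "wrist_torque": the same for the moment, N m; "finger_gap": finger opening in m; "grip_force": force on a finger pad.
Only numpy, scipy, OpenCV 4.12 (cv2) and the standard library are available. Lean on these libraries where they do the work, as an engineer would, in place of code of your own. Each camera call takes 0.05 s, during which the arm holds its last target. There are 200 camera calls.

## Working session

There is one attempt and no reset: what is moved stays moved. The work goes in short steps, Python scripts to look and compute and a tool call to move; the robot and the scene stay as the last step left them, time stands still between calls to the robot, and variables do not carry over. Pictures are saved under pics/ and viewed, at most 10 in all, crops included, and the job is handed in when it is done.

Besides the shell and the picture viewer there is one more tool, called after "Request:" by a JSON object that holds its "api" and its "payload". step_arm: Moves the arm, as the interface text tells. Its arguments: {"type":"object","properties":{"plan":{"type":"array","items":{"type":"array","items":{"type":"array","items":{"type":"number"}}}}},"required":["plan"]}

```bash
mkdir -p pics; ls
cat > h.py <<'E'
import numpy as np, cv2
from plant import monitor, eyes, manip
def T(cam):
    c=eyes.get_calibration(cam)
    if 'world_from_camera' in c: return np.array(c['mtx']),np.array(c['world_from_camera'])
    s=monitor.observe(); W=np.eye(4); W[:3,:3]=s['ee_rot']; W[:3,3]=s['eef_pos']
    return np.array(c['mtx']),W@np.array(c['mount'])
def w(M,p): return (M@np.r_[p,1])[:3]
def cloud(K,M,d):
    v,u=np.mgrid[:d.shape[0],:d.shape[1]]
    P=np.stack([(u-K[0,2])*d/K[0,0],(v-K[1,2])*d/K[1,1],d],-1)
    return P@M[:3,:3].T+M[:3,3]
E
python3 - <<'E'
from h import *
np.set_printoptions(precision=4,suppress=True)
for c in ['top','scene']:
    K,M=T(c); im,d=eyes.camera(c); cv2.imwrite(f'pics/{c}0.png',im)
    print(c,M[:3,3])
    for q in ['drift_pin','knob_bolt','mill','cover']:
        try:
            for r in eyes.spot_point(c,q)[:2]: print(q,r['confidence'],w(M,r['at']))
        except Exception as e: print(q,e)
s=monitor.observe(); print(s['ee_rot'],s['eef_pos'],s['clock'],s['force'],s['finger_gap']); print(manip.hold_point_z)
E
```

```text
pics
top [0.3387 0.0394 1.0821]
drift_pin 0.84 [0.5623 0.2601 0.0779]
knob_bolt 0.85 [0.4782 0.2554 0.076 ]
cover it knows: drift_pin, knob_bolt, mill
scene [1.0221 0.1207 0.6065]
drift_pin 0.69 [0.5599 0.2599 0.0724]
knob_bolt 0.63 [0.4746 0.2556 0.0724]
mill 0.72 [0.4775 0.2532 0.0715]
mill 0.64 [ 0.4753 -0.276  -0.0008]
cover it knows: drift_pin, knob_bolt, mill
[[ 0.9682  0.2501 -0.    ]
 [ 0.2501 -0.9682  0.0002]
 [ 0.     -0.0002 -1.    ]] [ 0.1563 -0.6051  0.2312] 0.4 [ 0.5697 -0.9155 -0.1913] 0.08526526660007036
0.0187
```

View pics/top0.png

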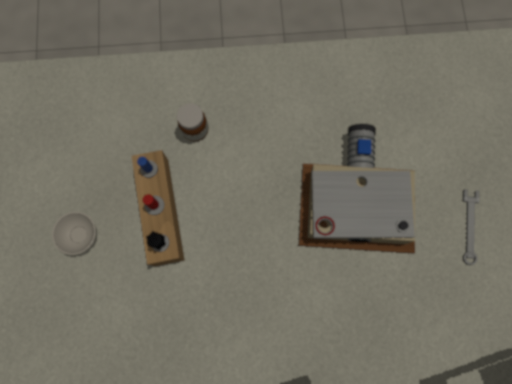

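View pics/scene0.png

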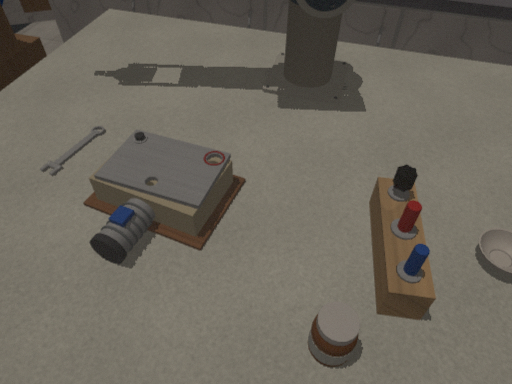

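The top view shows the block at px (157,205), with the red pin in the middle hole (150,202) and the bolt at the near end (156,241). On the mill I see the fitted bolt at (403,226), the red ring at (324,226) and the plain hole at (363,181).

Run:
```python
from h import *
np.set_printoptions(precision=4,suppress=True)
K,M=T('top')
def px(u,v,z):
    r=M[:3,:3]@np.linalg.inv(K)@[u,v,1]; return M[:3,3]+r*(z-M[2,3])/r[2]
for n,u,v in [('fit',403,226),('ring',324,226),('plain',363,181)]: print(n,px(u,v,.08))
print(eyes.get_calibration('wrist'))
```

```text
fit [ 0.473 -0.28   0.08 ]
ring [ 0.4859 -0.1072  0.08  ]
plain [ 0.5807 -0.2049  0.08  ]
{'mtx': array([[326.557 ,   0.    , 251.5595],
       [  0.    , 326.557 , 193.9102],
       [  0.    ,   0.    ,   1.    ]]), 'mount': array([[ 0.0006, -0.9524, -0.3047,  0.0784],
       [ 1.    ,  0.0006, -0.0001, -0.0006],
       [ 0.0003, -0.3047,  0.9524, -0.1427],
       [ 0.    ,  0.    ,  0.    ,  1.    ]])}
```

Request:
{"api": "step_arm", "payload": {"plan": [[[0.027,-0.023,-0.001,0,0.085],[0.027,-0.023,-0.001,0,0.085],[0.027,-0.023,-0.001,0,0.085],[0.027,-0.023,-0.001,0,0.085],[0.027,-0.023,-0.001,0,0.085],[0.027,-0.023,-0.001,0,0.085],[0.027,-0.023,-0.001,0,0.085]]]}}

```text
clock: 0.98
eef_pos: [0.2997, -0.4005, 0.2385]
ee_rot: [[0.968, 0.25, 0.0], [0.25, -0.968, -0.0], [0.0, 0.0, -1.0]]
force: [-0.1, 0.1, -0.2]
finger_gap: 0.085
grip_force: 0.0
```

Request:
{"api": "step_arm", "payload": {"plan": [[[0.027,-0.023,-0.001,0,0.085],[0.027,-0.023,-0.001,0,0.085],[0.027,-0.023,-0.001,0,0.085],[0.027,-0.023,-0.001,0,0.085],[0.027,-0.023,-0.001,0,0.085],[0.027,-0.023,-0.001,0,0.085],[0.027,-0.023,-0.001,0,0.085],[0,0,0,0,0.085],[0,0,0,0,0.085]]]}}

```text
clock: 1.73
eef_pos: [0.4426, -0.1975, 0.2455]
ee_rot: [[0.967, 0.254, 0.0], [0.254, -0.967, -0.0], [0.0, 0.0, -1.0]]
force: [0.7, -0.4, -0.5]
finger_gap: 0.0846
grip_force: 0.0
```

Run:
```python
from h import *
np.set_printoptions(precision=4,suppress=True)
K,M=T('wrist'); im,d=eyes.camera('wrist'); s=monitor.observe(); print(s['eef_pos'],s['ee_rot'][:,0])
for r in eyes.spot_point('wrist','mill'): print(r['confidence'],w(M,r['at']))
np.savez('w1.npz',im=im,d=d,K=K,M=M)
cv2.imwrite('pics/w1.png',cv2.resize(im,(800,600),interpolation=cv2.INTER_CUBIC))
```

```text
[ 0.4419 -0.1984  0.2453] [ 0.9677  0.2521 -0.0003]
0.79 [ 0.4736 -0.278  -0.0009]
```

View pics/w1.png

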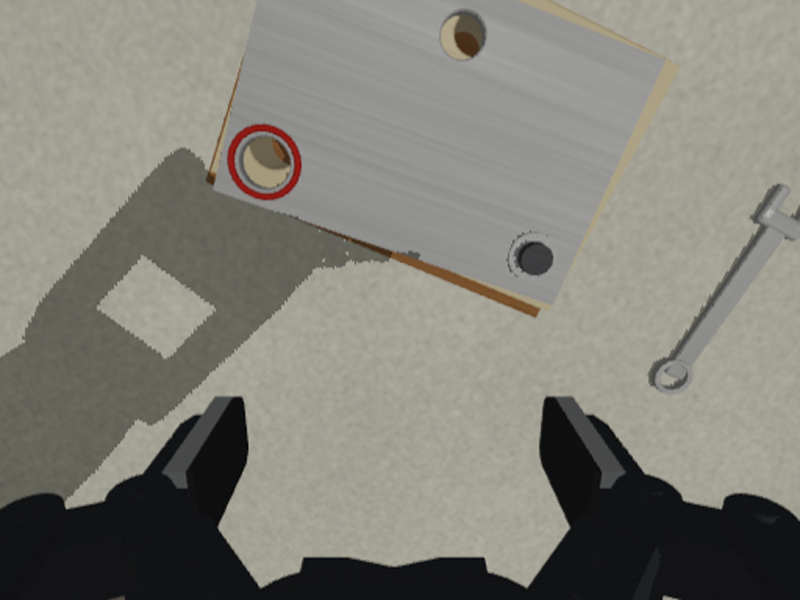

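The wrist view shows the cover with the red ring at (264,161), the plain hole at (463,35) and the pivot bolt at (527,255). Cream housing strips show along the right and top edges, because the cover is turned.

Run:
```python
from h import *
from scipy.optimize import least_squares
np.set_printoptions(precision=4,suppress=True)
f=np.load('w1.npz'); im,d,K,M=[f[k] for k in ('im','d','K','M')]
def px(u,v,z):
    r=M[:3,:3]@np.linalg.inv(K)@[u,v,1]; return (M[:3,3]+r*(z-M[2,3])/r[2])[:2]
# red ring ellipse
b,g,r=[im[...,i].astype(int) for i in range(3)]
m=((r>g+60)&(r>b+60)).astype(np.uint8); ys,xs=np.nonzero(m); print('ring px',xs.min(),xs.max(),ys.min(),ys.max())
c=max(cv2.findContours(m,0,1)[0],key=cv2.contourArea); e=cv2.fitEllipse(c)
ring=px(*e[0],.08)
S=1.5625
hb=px(463/S,35/S,.08); pv=px(527/S,254/S,.08)
print('meas ring,bolt hole,pivot',ring,hb,pv)
loc=np.array([[0,170],[100,85],[0,0]])/1e3; meas=np.array([ring,hb,pv])
R=lambda a:np.array([[np.cos(a),-np.sin(a)],[np.sin(a),np.cos(a)]])
res=least_squares(lambda q:((loc@R(q[2]).T+q[:2]-meas)*[[1],[1],[.5]]).ravel(),[.475,-.277,0])
print('pivot,cover abs ang',res.x,res.fun*1e3)
P=cloud(K,M,d); z=P[...,2]
top=P[(z>.07)&(z<.09)&(d>0)]; print('cover z',np.median(top[:,2]))
def line(pts):
    vx,vy,_,_=cv2.fitLine(np.float32(pts),cv2.DIST_HUBER,0,.001,.001).ravel(); return np.arctan2(vy,vx)
# housing right edge & top edge: outermost pixel of z>.05 per row/col
hs=(z>.04)&(z<.1)&(d>0)
R_=[]
for v in range(60,185):
    u=np.nonzero(hs[v,:440])[0]
    if len(u) and v<180: R_.append(px(u.max()+.5,v,.07))
print('right edge yaw (x axis)',line(R_), len(R_))
Tt=[]
for u in range(365,420):
    v=np.nonzero(hs[:,u])[0]
    if len(v) and v.min()>1: Tt.append(px(u,v.min()-.5,.07))
print('top edge yaw',line(Tt)+np.pi/2,line(Tt)-np.pi/2,len(Tt))
# mill-frame offsets of edges
a=line(R_); n=np.array([-np.sin(a),np.cos(a)]); print('right edge local y (exp -30)',np.mean((np.array(R_)-res.x[:2])@n)*1e3)
```

```text
ring px 146 192 80 127
meas ring,bolt hole,pivot [ 0.4875 -0.1071] [ 0.5803 -0.1999] [ 0.4745 -0.2737]
pivot,cover abs ang [ 0.4737 -0.2762 -0.0822] [ 0.1671  0.3924  0.0283  0.2344 -0.3907 -1.2535]
cover z 0.07993315322264732
right edge yaw (x axis) -0.1423018 120
top edge yaw 3.0005014 -0.14109135 55
right edge local y (exp -30) -30.279735008666908
```

Request:
{"api": "step_arm", "payload": {"plan": [[[0.0127,-0.0354,0,0,0.085],[0.0127,-0.0354,0,0,0.085],[0.0127,-0.0354,0,0,0.085],[0.0127,-0.0354,0,0,0.085],[0.0127,-0.0354,0,0,0.085],[0.0127,-0.0354,0,0,0.085]]]}}

```text
clock: 2.33
eef_pos: [0.4621, 0.026, 0.2454]
ee_rot: [[0.969, 0.247, 0.0], [0.247, -0.969, -0.0], [0.0, 0.0, -1.0]]
force: [0.5, 1.0, -0.0]
finger_gap: 0.0848
grip_force: 0.0
```

Request:
{"api": "step_arm", "payload": {"plan": [[[0.0127,-0.0354,0,0,0.085],[0.0127,-0.0354,0,0,0.085],[0.0127,-0.0354,0,0,0.085],[0.0127,-0.0354,0,0,0.085],[0.0127,-0.0354,0,0,0.085],[0.0127,-0.0354,0,0,0.085],[0,0,0,0.1,0.085],[0,0,0,0.1,0.085],[0,0,0,0,0.085],[0,0,0,0,0.085]]]}}

```text
clock: 3.17
eef_pos: [0.4834, 0.2493, 0.2451]
ee_rot: [[0.999, 0.054, -0.0], [0.054, -0.999, -0.0], [-0.0, 0.0, -1.0]]
force: [0.2, -0.4, 0.6]
finger_gap: 0.0855
grip_force: 0.0
```

Run:
```python
from h import *
np.set_printoptions(precision=4,suppress=True)
K,M=T('wrist'); im,d=eyes.camera('wrist'); s=monitor.observe(); print(s['eef_pos'],s['ee_rot'][:,0],s['clock'])
P=cloud(K,M,d)
for q in ['drift_pin','knob_bolt']:
    for r in eyes.spot_point('wrist',q): print(q,r['confidence'],w(M,r['at']))
    r=eyes.cut_out('wrist',q)
    if r:
        p=P[r[0]['mask']&(d>0)]; zt=np.percentile(p[:,2],99)
        t=p[p[:,2]>zt-.004]; print('top',zt,len(t),(t.min(0)+t.max(0))/2,np.ptp(t,0),r[0]['confidence'])
cv2.imwrite('pics/w2.png',im)
```

```text
[0.4834 0.2493 0.2452] [ 0.9985  0.0539 -0.0002] 3.2167
drift_pin 0.6 [0.5613 0.2647 0.0752]
top 0.14118808387481868 835 [0.5619 0.2649 0.1396] [0.0229 0.0233 0.0047] 0.6
knob_bolt 0.64 [0.4756 0.2551 0.0769]
top 0.13622149464686326 1200 [0.4777 0.2545 0.1347] [0.0358 0.0326 0.005 ] 0.78
```

View pics/w2.png

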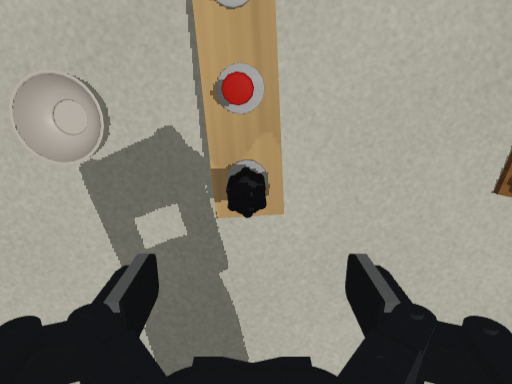

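The wrist view shows the red pin's top at px (238,89) and the knob at (247,190), standing in the block. Next I move above the pin and descend.

Request:
{"api": "step_arm", "payload": {"plan": [[[0.0396,-0.0057,0,0,0.085],[0.0396,-0.0056,0,0,0.085],[0,0,0.037,0,0.085],[0,0,0.037,0,0.085],[0,0,0.037,0,0.085],[0,0,0.026,0,0.085],[0,0,0.01,0,0.085],[0,0,0,0,0.085],[0,0,0,0,0.085]]]}}

```text
clock: 4.17
eef_pos: [0.5621, 0.2662, 0.0989]
ee_rot: [[0.999, 0.053, 0.0], [0.053, -0.999, 0.0], [0.0, -0.0, -1.0]]
force: [0.8, 0.3, 0.8]
finger_gap: 0.0855
grip_force: 0.0
```

Request:
{"api": "step_arm", "payload": {"plan": [[[0,0,0,0,0.05],[0,0,0,0,0.03],[0,0,0,0,0.015],[0,0,0,0,0.01],[0,0,0,0,0.01],[0,0,0,0,0.01],[0,0,0,0,0.01],[0,0,0,0,0.01],[0,0,0,0,0.01],[0,0,0,0,0.01]]]}}

```text
clock: 5.0
eef_pos: [0.562, 0.2662, 0.0993]
ee_rot: [[0.999, 0.053, 0.001], [0.053, -0.999, 0.0], [0.001, -0.0, -1.0]]
force: [-1.2, -1.5, 6.1]
finger_gap: 0.023
grip_force: 58.4
```

Request:
{"api": "step_arm", "payload": {"plan": [[[0,0,-0.01,0,0.01],[0,0,-0.02,0,0.01],[0,0,-0.03,0,0.01],[0,0,-0.035,0,0.01],[0,0,-0.035,0,0.01],[0,0,-0.016,0,0.01],[0,0,0,0,0.01]]]}}

```text
clock: 5.58
eef_pos: [0.5637, 0.2671, 0.2495]
ee_rot: [[0.999, 0.053, 0.007], [0.053, -0.999, 0.003], [0.008, -0.003, -1.0]]
force: [1.3, 0.6, -2.9]
finger_gap: 0.0226
grip_force: 59.5
```

Request:
{"api": "step_arm", "payload": {"plan": [[[-0.0044,0.0185,0,0,0.01],[-0.0088,0.037,0,0,0.01],[-0.0088,0.037,0,0,0.01],[-0.0088,0.037,0,0,0.01],[-0.0088,0.037,0,0,0.01],[-0.0088,0.037,0,0,0.01],[-0.0088,0.037,0,0,0.01],[-0.0088,0.037,0,0,0.01],[-0.0088,0.037,0,0,0.01],[-0.0088,0.037,0,0,0.01]]]}}

```text
clock: 6.42
eef_pos: [0.4947, -0.0907, 0.2428]
ee_rot: [[0.999, 0.053, -0.003], [0.053, -0.999, 0.001], [-0.003, -0.001, -1.0]]
force: [0.4, 0.6, -4.4]
finger_gap: 0.0227
grip_force: 59.6
```

Request:
{"api": "step_arm", "payload": {"plan": [[[-0.0044,0.0185,0,0,0.01],[0,0,0,0,0.01],[0,0,0,0,0.01],[0,0,0,0,0.01]]]}}

```text
clock: 6.75
eef_pos: [0.4924, -0.1076, 0.2432]
ee_rot: [[0.999, 0.052, -0.002], [0.052, -0.999, 0.001], [-0.002, -0.001, -1.0]]
force: [0.5, 0.2, -3.7]
finger_gap: 0.0225
grip_force: 60.0
```

Run:
```python
from h import *
np.set_printoptions(precision=4,suppress=True)
K,M=T('wrist'); im,d=eyes.camera('wrist'); s=monitor.observe(); print(s['eef_pos'],s['ee_rot'][:,0],s['clock'],s['finger_gap'])
def proj(M,K,p): q=np.linalg.inv(M)@np.r_[p,1]; q=K@q[:3]; return q[:2]/q[2]
p=np.array(s['eef_pos'])
print('axis px tip, origin',proj(M,K,p-[0,0,.086]),proj(M,K,p-[0,0,.024]))
cv2.imwrite('pics/w3.png',cv2.resize(im,(800,600)))
```

```text
[ 0.4928 -0.1072  0.2435] [ 0.9986  0.0533 -0.0015] 6.8 0.022502866933987384
axis px tip, origin [252.1136 199.8409] [252.1694 235.838 ]
```

View pics/w3.png

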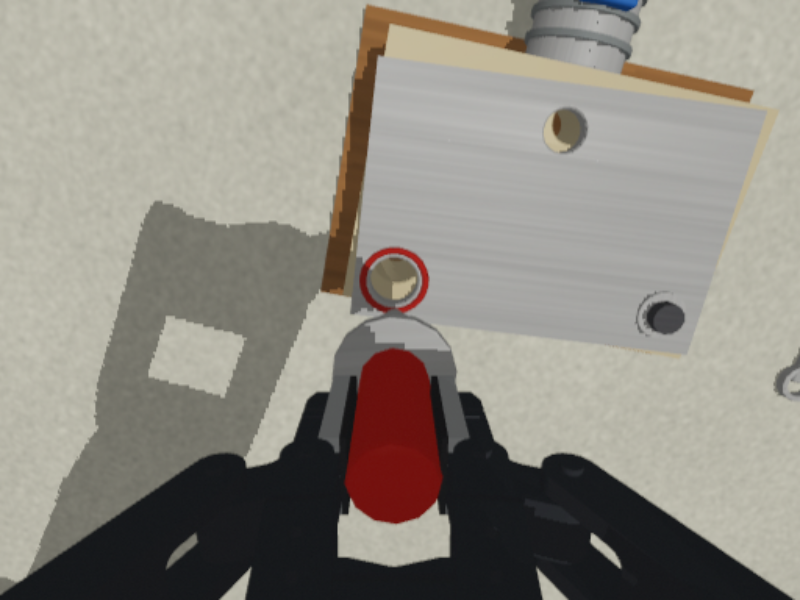

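The pin hangs straight, with its tip at (394,312) as predicted. The ring is at (394,279), in line once the tip is lowered. Next I dip the tip 7 mm into the cover hole.

Request:
{"api": "step_arm", "payload": {"plan": [[[0,0,0.03,0,0.01],[0,0,0.03,0,0.01],[0,0,0.014,0,0.01],[0,0,0.006,0,0.01],[0,0,0.004,0,0.01],[0,0,0,0,0.01],[0,0,0,0,0.01]]]}}

```text
clock: 7.38
eef_pos: [0.4941, -0.1078, 0.1611]
ee_rot: [[0.999, 0.054, 0.001], [0.054, -0.999, -0.0], [0.001, 0.0, -1.0]]
force: [-0.1, 0.2, -3.7]
finger_gap: 0.0225
grip_force: 59.9
```

Request:
{"api": "step_arm", "payload": {"plan": [[[0,0,0.002,0,0.01],[0.002,0,0,0,0.01],[0.002,0,0,0,0.01],[0,0,0,0,0.01],[0,0,0,0,0.01]]]}}

```text
clock: 7.8
eef_pos: [0.4975, -0.1079, 0.1586]
ee_rot: [[0.999, 0.053, 0.001], [0.053, -0.999, -0.0], [0.001, 0.0, -1.0]]
force: [-0.3, -0.9, -4.0]
finger_gap: 0.0229
grip_force: 59.9
```

Request:
{"api": "step_arm", "payload": {"plan": [[[0,0,0.004,0,0.01],[0,0,0.004,0,0.01],[0,0,0.004,0,0.01],[0,0,0.004,0,0.01],[0,0,0,0,0.01]]]}}

```text
clock: 8.22
eef_pos: [0.4965, -0.1077, 0.1412]
ee_rot: [[0.999, 0.053, -0.002], [0.053, -0.999, 0.0], [-0.002, -0.001, -1.0]]
force: [-1.8, 0.6, -3.4]
finger_gap: 0.0224
grip_force: 60.0
```

Request:
{"api": "step_arm", "payload": {"plan": [[[0,0,0.004,0,0.01],[0,0,0.004,0,0.01],[0,0,0.004,0,0.01],[0,0,0.004,0,0.01],[0,0,0,0,0.01]]]}}

```text
clock: 8.63
eef_pos: [0.4969, -0.1078, 0.1254]
ee_rot: [[0.999, 0.053, -0.001], [0.053, -0.999, 0.0], [-0.001, -0.0, -1.0]]
force: [-1.1, -0.0, -4.6]
finger_gap: 0.0225
grip_force: 60.2
```

Request:
{"api": "step_arm", "payload": {"plan": [[[0,0,0.004,0,0.01],[0,0,0.004,0,0.01],[0,0,0.004,0,0.01],[0,0,0.004,0,0.01],[0,0,0.003,0,0.01],[0,0,0,0,0.01]]]}}

```text
clock: 9.13
eef_pos: [0.4973, -0.1079, 0.1067]
ee_rot: [[0.999, 0.053, -0.0], [0.053, -0.999, 0.0], [-0.0, -0.0, -1.0]]
force: [-0.6, -1.3, -4.5]
finger_gap: 0.0223
grip_force: 60.1
```

Request:
{"api": "step_arm", "payload": {"plan": [[[0,0,0.001,0,0.01],[0,0,0.001,0,0.01],[0,0,0.001,0,0.01],[0,0,0.001,0,0.01],[0,0,0,0,0.01]]]}}

```text
clock: 9.55
eef_pos: [0.4983, -0.1081, 0.1043]
ee_rot: [[0.999, 0.052, 0.002], [0.052, -0.999, -0.0], [0.002, 0.001, -1.0]]
force: [-1.2, -1.3, 4.9]
finger_gap: 0.023
grip_force: 61.0
```

Request:
{"api": "step_arm", "payload": {"plan": [[[0.001,0,0,0,0.01],[0,0,0,0,0.01],[0,0,-0.001,0,0.03],[0,0,0,0,0.06],[0,0,0,0,0.085],[0,0,0,0,0.085],[0,0,0,0,0.085],[0,0,0,0,0.085]]]}}

```text
clock: 10.22
eef_pos: [0.4983, -0.1077, 0.1043]
ee_rot: [[0.999, 0.053, 0.0], [0.053, -0.999, 0.0], [0.0, -0.0, -1.0]]
force: [0.6, -0.1, -0.2]
finger_gap: 0.085
grip_force: 0.0
```

Request:
{"api": "step_arm", "payload": {"plan": [[[0,0,-0.02,0,0.085],[0,0,-0.035,0,0.085],[0,0,-0.035,0,0.085],[0,0,-0.035,0,0.085],[0,0,-0.02,0,0.085],[-0.035,0,0,0,0.085],[-0.035,0,0,0,0.085],[0,0,0,0,0.085],[0,0,0,0,0.085]]]}}

```text
clock: 10.97
eef_pos: [0.4268, -0.1114, 0.2495]
ee_rot: [[0.999, 0.052, -0.0], [0.052, -0.999, 0.0], [-0.0, -0.0, -1.0]]
force: [0.8, -0.1, -0.2]
finger_gap: 0.085
grip_force: 0.0
```

Run:
```python
from h import *
np.set_printoptions(precision=4,suppress=True)
K,M=T('wrist'); im,d=eyes.camera('wrist'); s=monitor.observe(); print(s['eef_pos'],s['ee_rot'][:,0],s['clock'])
P=cloud(K,M,d)
for r in eyes.spot_point('wrist','drift_pin'): print(r['confidence'],w(M,r['at']))
r=eyes.cut_out('wrist','drift_pin')
if r:
    p=P[r[0]['mask']&(d>0)]; zt=np.percentile(p[:,2],99)
    t=p[p[:,2]>zt-.004]; print('top',zt,(t.min(0)+t.max(0))/2)
np.savez('w4.npz',im=im,d=d,K=K,M=M)
cv2.imwrite('pics/w4.png',cv2.resize(im,(800,600)))
```

```text
[ 0.4283 -0.1116  0.2497] [0.9986 0.0522 0.0012] 11.0167
0.78 [ 0.4959 -0.107   0.0791]
top 0.1462160339694783 [ 0.4988 -0.1076  0.1447]
```

View pics/w4.png

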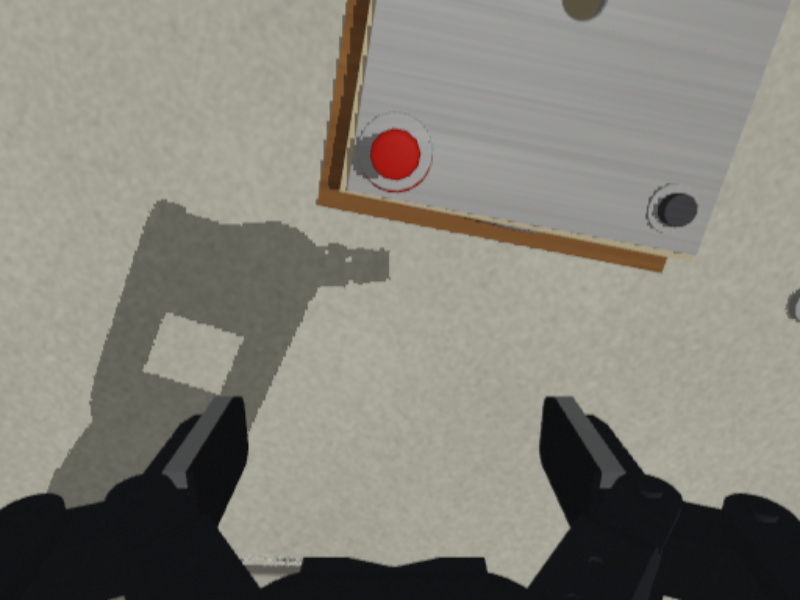

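The pin is home: its top is at z 0.146, the collar sits on the cover at (395,152), and the cover edges are parallel with the housing. Now the bolt.

Request:
{"api": "step_arm", "payload": {"plan": [[[0.0068,-0.0363,0,0,0.085],[0.0068,-0.0363,0,0,0.085],[0.0068,-0.0363,0,0,0.085],[0.0068,-0.0363,0,0,0.085],[0.0069,-0.0363,0,0,0.085],[0.0069,-0.0363,0,0,0.085],[0.0069,-0.0363,0,0,0.085],[0.0069,-0.0363,0,0,0.085],[0.0069,-0.0363,0,0,0.085],[0.0069,-0.0363,0,0,0.085]]]}}

```text
clock: 11.95
eef_pos: [0.4783, 0.2574, 0.249]
ee_rot: [[0.999, 0.054, 0.0], [0.054, -0.999, 0.0], [0.0, -0.0, -1.0]]
force: [0.7, -0.9, 0.2]
finger_gap: 0.0851
grip_force: 0.0
```

Request:
{"api": "step_arm", "payload": {"plan": [[[0,0,0,0,0.085],[0,0,0.03,0,0.085],[0,0,0.03,0,0.085],[0,0,0,0,0.085],[0,0,0,0,0.085]]]}}

```text
clock: 12.37
eef_pos: [0.4771, 0.2544, 0.188]
ee_rot: [[0.999, 0.053, -0.004], [0.053, -0.999, -0.002], [-0.004, 0.002, -1.0]]
force: [0.1, -0.4, 0.2]
finger_gap: 0.085
grip_force: 0.0
```

Request:
{"api": "step_arm", "payload": {"plan": [[[0,0,0.03,0,0.085],[0,0,0.03,0,0.085],[0,0,0.02,0,0.085],[0,0,0.01,0,0.085],[0,0,0,0,0.085],[0,0,0,0,0.085]]]}}

```text
clock: 12.87
eef_pos: [0.4788, 0.255, 0.1005]
ee_rot: [[0.999, 0.053, 0.001], [0.053, -0.999, 0.001], [0.001, -0.001, -1.0]]
force: [0.8, -0.2, -0.2]
finger_gap: 0.0848
grip_force: 0.0
```

Request:
{"api": "step_arm", "payload": {"plan": [[[0,0,0,0,0.06],[0,0,0,0,0.04],[0,0,0,0,0.02],[0,0,0,0,0.02],[0,0,0,0,0.02],[0,0,0,0,0.02],[0,0,0,0,0.02],[0,0,0,0,0.02]]]}}

```text
clock: 13.53
eef_pos: [0.4781, 0.2549, 0.1003]
ee_rot: [[0.999, 0.053, 0.001], [0.053, -0.999, 0.001], [0.001, -0.0, -1.0]]
force: [-1.6, -1.3, 6.4]
finger_gap: 0.0307
grip_force: 58.8
```

Request:
{"api": "step_arm", "payload": {"plan": [[[0,0,-0.01,0,0.02],[0,0,-0.02,0,0.02],[0,0,-0.03,0,0.02],[0,0,-0.035,0,0.02],[0,0,-0.035,0,0.02],[0,0,-0.016,0,0.02],[0,0,0,0,0.02]]]}}

```text
clock: 14.12
eef_pos: [0.4798, 0.2557, 0.2503]
ee_rot: [[0.999, 0.053, 0.007], [0.053, -0.999, 0.004], [0.008, -0.003, -1.0]]
force: [-0.0, 0.0, -1.0]
finger_gap: 0.0308
grip_force: 59.5
```

Request:
{"api": "step_arm", "payload": {"plan": [[[0.0031,0.018,0,0,0.02],[0.0063,0.0359,0,0,0.02],[0.0063,0.0359,0,0,0.02],[0.0063,0.0359,0,0,0.02],[0.0063,0.0359,0,0,0.02],[0.0063,0.0359,0,0,0.02],[0.0063,0.0359,0,0,0.02]]]}}

```text
clock: 14.7
eef_pos: [0.5299, 0.022, 0.2441]
ee_rot: [[0.999, 0.053, -0.002], [0.053, -0.999, -0.0], [-0.002, -0.0, -1.0]]
force: [1.3, 0.3, -2.5]
finger_gap: 0.0304
grip_force: 59.8
```

Request:
{"api": "step_arm", "payload": {"plan": [[[0.0063,0.0359,0,0,0.02],[0.0063,0.0359,0,0,0.02],[0.0063,0.0359,0,0,0.02],[0.0063,0.0359,0,0,0.02],[0.0063,0.0359,0,0,0.02],[0.0063,0.0359,0,0,0.02],[0.0034,0.018,0,0,0.02],[0,0,0,0,0.02],[0,0,0,0,0.02],[0,0,0,0,0.02]]]}}

```text
clock: 15.53
eef_pos: [0.5834, -0.2062, 0.2443]
ee_rot: [[0.999, 0.053, -0.002], [0.053, -0.999, 0.001], [-0.002, -0.001, -1.0]]
force: [0.0, 0.1, -1.4]
finger_gap: 0.0304
grip_force: 59.8
```

Run:
```python
from h import *
np.set_printoptions(precision=4,suppress=True)
K,M=T('wrist'); im,d=eyes.camera('wrist'); s=monitor.observe(); print(s['eef_pos'],s['ee_rot'][:,0],s['clock'],s['finger_gap'])
def proj(p): q=K@(np.linalg.inv(M)@np.r_[p,1])[:3]; return q[:2]/q[2]*1.5625
p=np.array(s['eef_pos'])
print('tip px',proj(p-[0,0,.0773]),'hole px',proj([.5847,-.2062,.08]),'pin',proj([.4988,-.1077,.14]))
cv2.imwrite('pics/w5.png',cv2.resize(im,(800,600)))
```

```text
[ 0.5836 -0.2059  0.2446] [ 0.9986  0.0536 -0.0016] 15.5833 0.03070909362798391
tip px [394.1008 318.8048] hole px [394.6681 269.7431] pin [209.3557 436.9799]
```

View pics/w5.png

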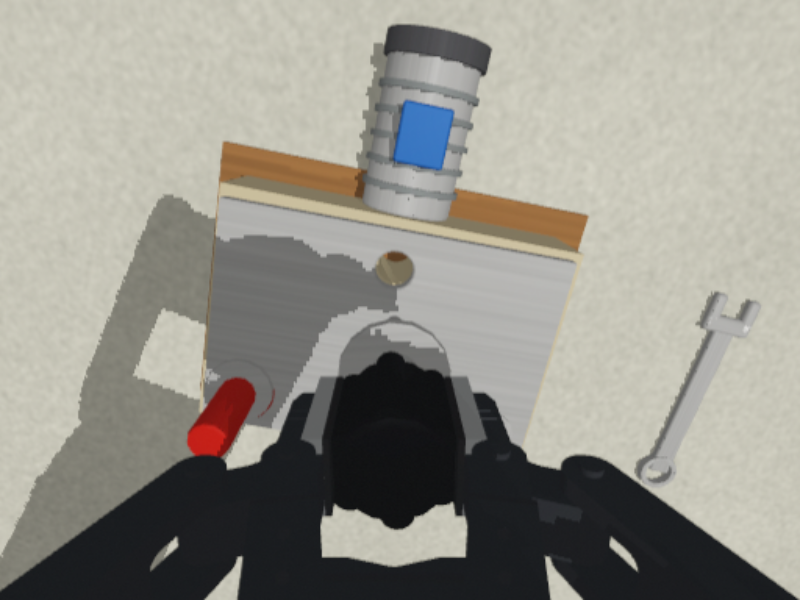

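The hole is at (395,269) and the bolt tip at (394,318), both matching prediction, so I go down.

Request:
{"api": "step_arm", "payload": {"plan": [[[0.0008,0,0.03,0,0.02],[0,0,0.03,0,0.02],[0,0,0.02,0,0.02],[0,0,0.008,0,0.02],[0,0,0.006,0,0.02],[0,0,0.004,0,0.02],[0,0,0,0,0.02],[0,0,0,0,0.02]]]}}

```text
clock: 16.25
eef_pos: [0.5858, -0.2071, 0.1484]
ee_rot: [[0.999, 0.053, 0.002], [0.053, -0.999, -0.001], [0.002, 0.001, -1.0]]
force: [-0.4, -0.1, -1.4]
finger_gap: 0.0305
grip_force: 59.8
```

Request:
{"api": "step_arm", "payload": {"plan": [[[0,0,0.005,0,0.02],[0,0,0.005,0,0.02],[0,0,0.005,0,0.02],[0,0,0.005,0,0.02],[0,0,0,0,0.02]]]}}

```text
clock: 16.67
eef_pos: [0.5843, -0.2069, 0.126]
ee_rot: [[0.999, 0.053, -0.002], [0.053, -0.999, 0.001], [-0.002, -0.001, -1.0]]
force: [0.4, 0.4, -2.4]
finger_gap: 0.0306
grip_force: 59.8
```

Request:
{"api": "step_arm", "payload": {"plan": [[[0,0,0.005,0,0.02],[0,0,0.005,0,0.02],[0,0,0.004,0,0.02],[0,0,0.003,0,0.02],[0,0,0.001,0,0.02],[0,0,0.001,0,0.02],[0,0,0.001,0,0.02],[0,0,0.001,0,0.02],[0,0,0,0,0.02]]]}}

```text
clock: 17.42
eef_pos: [0.5851, -0.2071, 0.1063]
ee_rot: [[0.999, 0.053, -0.0], [0.053, -0.999, 0.0], [-0.0, -0.0, -1.0]]
force: [0.2, -0.2, -2.0]
finger_gap: 0.0306
grip_force: 59.8
```

Request:
{"api": "step_arm", "payload": {"plan": [[[0,0,0.001,0,0.02],[0,0,0.001,0,0.02],[0,0,0,0,0.02],[0,0,0,0,0.02]]]}}

```text
clock: 17.75
eef_pos: [0.5854, -0.2073, 0.1053]
ee_rot: [[0.999, 0.053, 0.001], [0.053, -0.999, -0.0], [0.001, 0.0, -1.0]]
force: [-2.4, 0.2, 5.4]
finger_gap: 0.0311
grip_force: 60.8
```

Seated. Next I release, lift and check.

Request:
{"api": "step_arm", "payload": {"plan": [[[0,0,-0.001,0,0.03],[0,0,0,0,0.05],[0,0,0,0,0.085],[0,0,0,0,0.085],[0,0,0,0,0.085],[0,0,0,0,0.085],[0,0,0,0,0.085]]]}}

```text
clock: 18.33
eef_pos: [0.5851, -0.2071, 0.1052]
ee_rot: [[0.999, 0.053, -0.0], [0.053, -0.999, 0.0], [-0.0, -0.0, -1.0]]
force: [-0.6, 0.1, -0.2]
finger_gap: 0.0851
grip_force: 0.0
```

Request:
{"api": "step_arm", "payload": {"plan": [[[0,0,-0.02,0,0.085],[0,0,-0.035,0,0.085],[0,0,-0.035,0,0.085],[0,0,-0.035,0,0.085],[0,0,-0.02,0,0.085],[-0.035,0,0,0,0.085],[-0.035,0,0,0,0.085],[-0.035,0,0,0,0.085],[0,0,0,0,0.085],[0,0,0,0,0.085]]]}}

```text
clock: 19.17
eef_pos: [0.4788, -0.2127, 0.2506]
ee_rot: [[0.999, 0.051, 0.0], [0.051, -0.999, 0.0], [0.0, -0.0, -1.0]]
force: [-0.8, 0.2, 0.7]
finger_gap: 0.0852
grip_force: 0.0
```

Run:
```python
from h import *
np.set_printoptions(precision=4,suppress=True)
K,M=T('wrist'); im,d=eyes.camera('wrist'); s=monitor.observe(); print(s['eef_pos'],s['clock'],s['force'])
P=cloud(K,M,d)
for q in ['drift_pin','knob_bolt']:
    for r in eyes.spot_point('wrist',q)[:1]: print(q,w(M,r['at']))
    r=eyes.cut_out('wrist',q)
    if r:
        p=P[r[0]['mask']&(d>0)]; print('top',np.percentile(p[:,2],99))
cv2.imwrite('pics/w6.png',cv2.resize(im,(800,600)))
```

```text
[ 0.4804 -0.213   0.2509] 19.2167 [-0.1877 -0.121   1.3328]
drift_pin [ 0.497  -0.1061  0.0765]
top 0.14610315372547417
knob_bolt [ 0.5809 -0.2043  0.0836]
top 0.14138194414301036
```

View pics/w6.png

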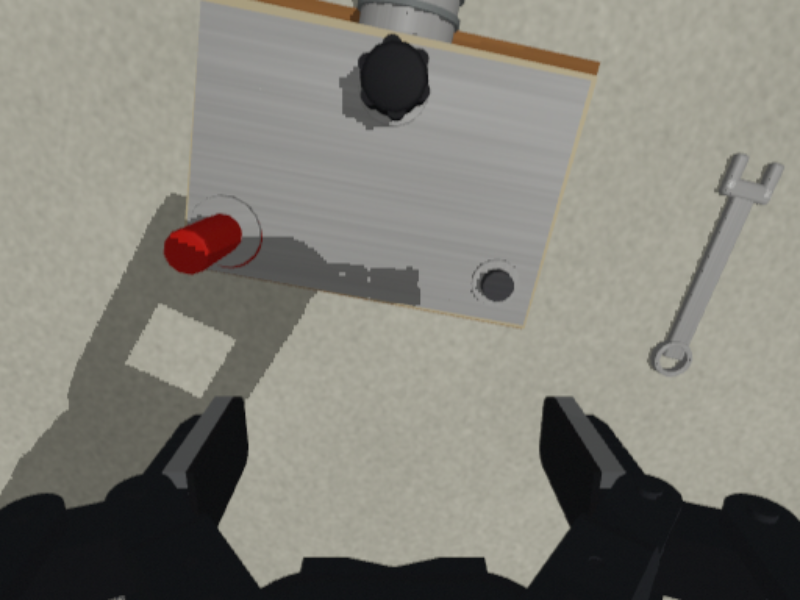

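Both are home: the pin's top is at z 0.146 and the bolt's at z 0.141. The bolt sits at (395,80) and the pin at (225,235), the cover is square on the housing, and the robot is clear.

```bash
python3 -c "
from plant import manip
print(manip.sign_off())"
```

```text
the job is handed in; nothing more can be done
None
```

The job is handed in: the drift pin is fully home and drew the cover into line, then the bolt went fully home in the plain hole, with the gripper clear of both at about 19 s on the clock.

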